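# Finish the crossed-bar lattice and hold the ultrasonic head over it

### The job

Finish the crossed-bar lattice: lay the two loose square bars on it as the third layer, crosswise to the layer below and each directly above a bottom bar, and let go of them. Then take the ultrasonic scanning head by its fin, carry it over the optical rail without striking the rail, and finish while still holding it still about a centimetre above the finished lattice, level, centred, its long side along the top bars, and never touching them. Leave everything else on the bench where it is.

Things in the scene. Friction and masses are not known exactly. Their poses are not given: they have to be found in the camera images.
- sample: Fixed crossed-bar lattice: silver plate 120 x 120 x 10 mm with two layers of square dark anodised bars (110 x 16 x 16 mm). Origin: centre of the plate's underside, on the bench; z up. First-layer bars run along its x, at y = +30 and -30 mm, z 10 to 26; second-layer bars run along its y, at x = +30 and -30, z 26 to 42. Left or right of the rail, yaw varies; see layer3 for the missing layer.
- layer3 (a point): Centre of the lattice's missing third layer, 50 mm above the bench, axes as the lattice's. The two loose bars belong there along x, their centres at (0, +30) and (0, -30) mm from this point, directly above the first-layer bars; they rest on the second layer (42 mm high) and their tops will be 58 mm above the bench.
- bar1_center (a point): Centre of a loose square dark anodised bar, 110 x 16 x 16 mm, about 76 g, lying flat on the bench left of the rail (+y side), farther out than the lattice or the pad. x axis along its length, z up. The two loose bars are alike; either may go in either place.
- bar2_center (a point): Centre of the other loose square dark anodised bar, 110 x 16 x 16 mm, about 76 g, lying flat on the bench right of the rail (-y side). x axis along its length, z up.
- head_center (a point): Centre of the cordless ultrasonic scanning head (about 200 g), 26 mm above its underside, inside its grip fin; z up. The head is a white flat block 90 x 60 x 16 mm (long side along x) with an upright black grip fin in the middle of its top, 44 mm long (along x), 16 mm thick (along y), from 16 to 52 mm above the underside.
- head_face (a point): Centre of the scanning head's flat, steel-faced underside, its sensing face; axes as head_center.
- stand: Black rubber parking pad, fixed, 114 x 84 mm (long side along x); the head rests on it, its underside 14 mm above the bench, inside a low rim (rim top 20 mm above the bench, 102 x 72 mm inside). Origin: centre of the pad's underside. Always on the other side of the rail from the lattice.
- rail: Dark optical bench rail, fixed, 420 mm long (along its x, roughly away from the robot), 60 mm wide on feet 90 mm wide, 63 mm high; two carriages (50 x 56 mm, top at 103 mm) at x = -80 and +60 mm carry thin steel posts, tops 148 and 153 mm above the bench. Origin: on the bench below its middle. It lies between the lattice and the pad.
- weight: Bystander, to be left alone: small brass knob-topped weight, 36 mm wide, 42 mm tall. Origin: centre of its underside.
- boss: Bystander, to be left alone: dark steel clamp block, 36 mm square, 38 mm tall, with a steel thumb screw. Origin: centre of its underside.
- rule: Bystander, to be left alone: thin flat steel rule, 150 x 20 x 4 mm, near the optical rail. Origin: centre of its underside.
- beaker: Bystander, to be left alone: empty glass beaker, 64 mm wide, 75 mm tall. Origin: centre of its underside.
- meter: Bystander, to be left alone: grey hand-held multimeter lying flat, 150 x 80 x 40 mm. Origin: centre of its underside.
- caliper: Bystander, to be left alone: steel digital caliper lying flat, 200 mm long, 11 mm thick. Origin: centre of its underside.
Things that resemble listed ones, but are neither listed nor needed, are in the scene too. Leave any red or turquoise look-alike of the part that bears head_center alone. What is shaped like the part that bears bar2_center but yellow is not meant.

How it is judged:
On the way, in this order (a step that is already met when the one before it is completed fails the run):
1. one loose bar lies in its place in the third layer, let go (((x of bar1_center in the frame of sample between -0.012 and 0.012 m and y of bar1_center in the frame of sample between 0.02 and 0.04 m and z of bar1_center in the frame of sample between 0.046 and 0.054 m and angle between the x axis of bar1_center and the x axis of sample, either way round below 0.15 rad and contact force between bar1 and the fingers below 0.1 N and linear speed of bar1 below 0.02 m/s) or (x of bar1_center in the frame of sample between -0.012 and 0.012 m and y of bar1_center in the frame of sample between -0.04 and -0.02 m and z of bar1_center in the frame of sample between 0.046 and 0.054 m and angle between the x axis of bar1_center and the x axis of sample, either way round below 0.15 rad and contact force between bar1 and the fingers below 0.1 N and linear speed of bar1 below 0.02 m/s) or (x of bar2_center in the frame of sample between -0.012 and 0.012 m and y of bar2_center in the frame of sample between 0.02 and 0.04 m and z of bar2_center in the frame of sample between 0.046 and 0.054 m and angle between the x axis of bar2_center and the x axis of sample, either way round below 0.15 rad and contact force between bar2 and the fingers below 0.1 N and linear speed of bar2 below 0.02 m/s) or (x of bar2_center in the frame of sample between -0.012 and 0.012 m and y of bar2_center in the frame of sample between -0.04 and -0.02 m and z of bar2_center in the frame of sample between 0.046 and 0.054 m and angle between the x axis of bar2_center and the x axis of sample, either way round below 0.15 rad and contact force between bar2 and the fingers below 0.1 N and linear speed of bar2 below 0.02 m/s))), for 0.1 s.
2. both loose bars lie in their places in the third layer, let go (((x of bar1_center in the frame of sample between -0.012 and 0.012 m and y of bar1_center in the frame of sample between 0.02 and 0.04 m and z of bar1_center in the frame of sample between 0.046 and 0.054 m and angle between the x axis of each of bar1_center, bar2_center and the x axis of sample, either way round below 0.15 rad and x of bar2_center in the frame of sample between -0.012 and 0.012 m and y of bar2_center in the frame of sample between -0.04 and -0.02 m and z of bar2_center in the frame of sample between 0.046 and 0.054 m) or (x of bar1_center in the frame of sample between -0.012 and 0.012 m and y of bar1_center in the frame of sample between -0.04 and -0.02 m and z of bar1_center in the frame of sample between 0.046 and 0.054 m and angle between the x axis of each of bar1_center, bar2_center and the x axis of sample, either way round below 0.15 rad and x of bar2_center in the frame of sample between -0.012 and 0.012 m and y of bar2_center in the frame of sample between 0.02 and 0.04 m and z of bar2_center in the frame of sample between 0.046 and 0.054 m)) and contact force between each of bar1, bar2 and the fingers below 0.1 N and linear speed of each of bar1, bar2 below 0.02 m/s), for 0.1 s.
3. the scanning head is carried across above the optical rail (x of head_face in the frame of rail between -0.23 and 0.23 m and y of head_face in the frame of rail between -0.04 and 0.04 m and height (world z) of head_face above 0.1 m), for 0.02 s.
At the end, for the whole second after the job is handed in: Both bars in the third layer (12 mm along, 10 across, 4 in height, 0.15 rad), let go, at rest; head held still in the fingers, face 4 to 18 mm above the top bars, centred within 12 mm on each axis, long side within 0.15 rad of the bars, tilt under 0.08 rad, touching neither lattice nor bars (all of step 2 and x of head_face in the frame of sample between -0.012 and 0.012 m and y of head_face in the frame of sample between -0.012 and 0.012 m and z of head_face in the frame of sample between 0.062 and 0.076 m and angle between the x axis of head_face and the x axis of sample, either way round below 0.15 rad and angle between head_face's own z axis and vertical below 0.08 rad and contact force between head and the fingers above 0.5 N and linear speed of head below 0.02 m/s and contact force between head and sample below 0.05 N and contact force between head and bar1 below 0.05 N and contact force between head and bar2 below 0.05 N); the arm keeps its last pose, push and grip.
It fails at once if the optical rail, its carriages or posts were struck (contact force between rail and anything else above 1 N).
It fails at once if the scanning head touched the lattice or its bars (contact force between head and sample above 0.5 N or contact force between head and bar1 above 0.5 N or contact force between head and bar2 above 0.5 N).
It fails at once if a bystander was moved more than 25 mm (distance of any of weight, boss, rule, beaker, meter, caliper from where it was at the start of the episode above 0.025 m).
It also fails if it takes over 72 s, if anything falls off the work surface, if the arm or the gripper's body presses on something with over 40 N, if the wrist force passes 120 N, or if a joint passes its speed limit or range.

### The arm

A 6-joint arm with a two-finger parallel gripper is mounted at the origin on the work surface. World frame = base frame: x ahead of the robot, y to its left, z up, the work surface at z = 0. Lengths are in m, angles in rad, forces in N, time in s.
With the tool pointing down it reaches from about 0.425 to 1.125 m from the base axis. Payload 14.9 kg.
Tool frame: the origin (TCP) lies at the centre of the arm's flange, where the gripper is bolted on; the fingertips stand 191 mm ahead of it and the grasp point (between the pads) lies 172 mm ahead of it; x points along the fingers, z is the direction in which the jaws open and shut, and the axes are right-handed (so a half turn about x gives the same grasp; the last joint's range is limited). The gripper opens to 91 mm and grips with 3 to 60 N. Pads are 32 mm wide; open, the fingers measure 118 mm over their backs; the gripper's body (76 mm by 178 mm) begins 60 mm behind the grasp point.
Start: joints at [1.128, 0.379, 1.734, -0, 1.028, -0.033], TCP at [0.279, 0.642, 0.405] pointing down, gripper open.
Joint ranges: [-2.77, 2.77], [-0.74, 2.19], [0, 2.66], [-1.06, 4.2], [0.31, 2.87], [-3.08, 3.08]. Speed limits (rad/s): [1.89, 1.89, 2.39, 3.14, 3.14, 3.14].

### API

Orientations are given as a unit quaternion [x, y, z, w].
In Python, from cell import env, optics, sign_off, search_frame gives the robot as it stands. The module is installed in compiled form; this text tells all that it offers.
- The arm moves only by the tool servo_tool, never from a script. Its argument "increments" is text: rows parted by semicolons, each of 6 numbers parted by spaces: the shift along the tool's x, y, z scaled (see below), then the turn, a rotation vector about the tool's x, y, z scaled (see below). A call has 1 to 10 rows; each row is the pose to reach, as a shift and turn from the pose measured when the call began, along the tool's axes at that moment, turning the shorter way round; what a row does not reach only later rows make up. The controller multiplies each number of a shift by 150 mm and each number of a turn by pi rad. A row lasts 1/10 s, in which the tool goes at most 50 mm and 8.59 degrees, less where a joint would pass 70% of its speed; a pose out of reach is approached as far as the arm can. A call with a number of a shift or a turn outside -1 to 1 is refused whole. A call with a gripper value outside its range is refused whole. "fingers" is the closure, from -1 (fully open) to 1 (shut), set as the call begins (left out, the last holds). The fingers move at their own pace and stop on an object; the grip force is fixed at half the most. Time passes only in rows, so rows that repeat a pose let the fingers close. It gives the time, the measured TCP pose, the force and the opening at its end, in the units of the state.
- env.observe(): the state, without advancing time (a new reading comes with each control period).
- optics.read_camera(name): name is "scene" or "top"; returns the picture (480x640x3 uint8, red, green, blue); there is no depth.
- optics.camera_params(name): a dict with "mtx" (3x3 intrinsics, pixels), "camera_from_world" (4x4, takes a point from world to camera coordinates). Camera axes: x right, y up, looking along -z (the intrinsics and any distortion apply to the point x, -y, -z); pixel columns grow to the right and rows downward; lengths in m; the calibration is good to about 2 mm. A picture is of the moment at which its call begins. camera_params takes no time and is no camera call.
- sign_off(): hands the job in, once; it reports no verdict.
Trained networks look in the newest picture that a camera, given by its name, has taken for a name from the list of things; names that differ only in an ending like _2 or _b are one class to them, and where a whole thing is asked for, a point or a joint stands for the part that bears it (a point fixed in the world has none). Each returns a list of dicts, best first, with "p" (0 to 1); they miss things now and then, are a little off and sometimes report something else, mostly with a low value. They report only what shows in the picture. A call takes as long as a camera call. They do not tell look-alikes from the thing itself.
- search_frame(camera, thing): "xyz" ([x, y, z] in m, in the coordinates of the camera as it stood for that picture, good to about 4 mm: the middle of the surface that is visible of it).
The state is a dict: "time": time; "joint_pos": joint angles; "qvel": joint speeds; "joint_efforts": joint torques, N m; "eef_pos": TCP position; "tool_rot": TCP orientation; "wrist_force": force on the tool from outside, world axes, zero at the start; "moment": the same for the moment, N m; "finger_gap": finger opening in m.
Only numpy, scipy, OpenCV 4.12 (cv2) and the standard library are available. Lean on these libraries where they do the work, as an engineer would, in place of code of your own. Each camera call takes 0.05 s, during which the arm holds its last target. There are 200 camera calls.

## Working session

There is one attempt and no reset: what is moved stays moved. The work goes in short steps, Python scripts to look and compute and a tool call to move; the robot and the scene stay as the last step left them, time stands still between calls to the robot, and variables do not carry over. Pictures are saved under pics/ and viewed, about 8 in all and at most 12, crops included, and the job is handed in when it is done.

Besides the shell and the picture viewer there is one more tool, called after "Request:" as name(argument=value, ...), one argument or row to a line, values as JSON. servo_tool: Moves the arm, as the interface text tells. Shifts and turns lie within -1 to 1; 1 stands for 150 mm of shift or pi rad of turn. Its arguments: {"type":"object","properties":{"increments":{"type":"string"},"fingers":{"type":"number"}},"required":["increments"]}

```bash
mkdir -p pics; python3 - <<'E'
from cell import env, optics
import cv2
o=env.observe(); print({k:o[k] for k in('time','eef_pos','tool_rot','finger_gap')})
for n in('scene','top'):
    im=optics.read_camera(n); cv2.imwrite(f'pics/{n}0.png',im[:,:,::-1]); print(optics.camera_params(n))
E
```

```text
{'time': 0.0, 'eef_pos': array([0.27883448, 0.64186283, 0.40407423]), 'tool_rot': array([-0.3880106 ,  0.59162096,  0.38758524,  0.59094001]), 'finger_gap': 0.09161413163915401}
{'mtx': array([[445.45710628,   0.        , 317.71207175],
       [  0.        , 445.45710628, 237.38539391],
       [  0.        ,   0.        ,   1.        ]]), 'camera_from_world': array([[ 0.03059955,  0.99942804,  0.01439647, -0.01486936],
       [-0.70807467,  0.01150881,  0.70604377,  0.34480342],
       [ 0.70547426, -0.0317984 ,  0.70802185, -1.49660401],
       [ 0.        ,  0.        ,  0.        ,  1.        ]])}
{'mtx': array([[526.47163936,   0.        , 314.27291179],
       [  0.        , 526.47163936, 242.84596348],
       [  0.        ,   0.        ,   1.        ]]), 'camera_from_world': array([[-2.30182568e-02, -9.99734959e-01,  4.14315728e-04,
        -6.90792152e-03],
       [ 9.85927227e-01, -2.26316988e-02,  1.65636073e-01,
        -5.37740265e-01],
       [-1.65582796e-01,  4.22113882e-03,  9.86186858e-01,
        -1.17685981e+00],
       [ 0.00000000e+00,  0.00000000e+00,  0.00000000e+00,
         1.00000000e+00]])}
```

View pics/top0.png

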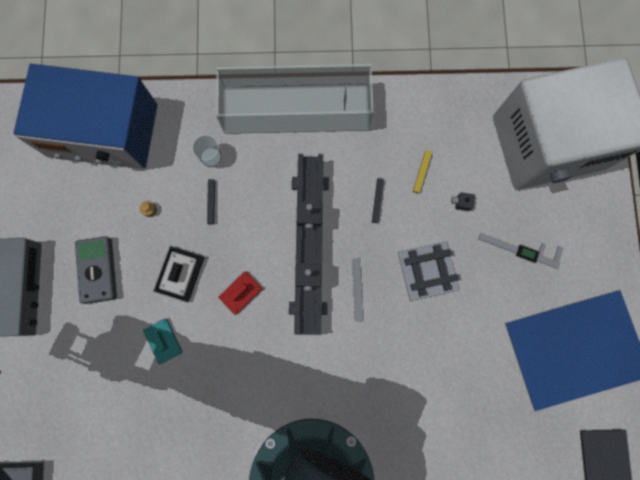

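View pics/scene0.png

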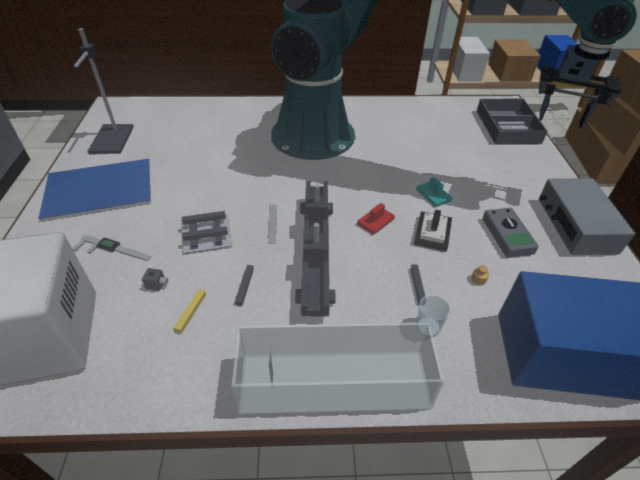

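The meant head is the white one with the black fin at top px (180,273). The red one at (240,292) and the turquoise one at (162,341) are look-alikes. The loose dark bars are at (212,202) and (377,200), and the yellow bar at (423,171) is not meant. I'll check these in enlarged crops.

```bash
python3 - <<'E'
import cv2,numpy as np
t=cv2.imread('pics/top0.png');s=cv2.imread('pics/scene0.png')
def c(im,u,v,w=66,h=100,k=3):
    return cv2.resize(im[v-h//2:v+h//2,u-w//2:u+w//2],(200,300),interpolation=cv2.INTER_CUBIC)
def row(im,ps): return np.hstack([c(im,*p) for p in ps])
# tiles 66x100 px -> x3
out=np.vstack([row(t,[(212,202),(377,202),(430,271),(180,274)]),row(s,[(417,285),(244,285),(206,232),(434,230)])])
cv2.imwrite('pics/crops.png',out)
for n,im,ps in(('t',t,[(212,202),(377,202),(430,260)]),('s',s,[(417,278),(244,285)])):
    for u,v in ps: print(n,u,v,cv2.cvtColor(im,cv2.COLOR_BGR2GRAY)[v,u-12:u+13])
E
```

```text
t 212 202 [148 149 149 148 149 145 131  97  68  57  55  55  59  54  56  73  92 113
 140 150 150 150 151 151 150]
t 377 202 [147 147 144 146 150 147 149 148 130  81  57  54  55  56  58  67  86 115
 144 148 147 151 153 152 153]
t 430 260 [ 55  57  56  58  58  58  56  56  56  65  71  78  85  92 105 110 110 100
  68  50  54  52  55  53  57]
s 417 278 [169 169 169 169 143 118 111  91  68  68  76  82  82  80  82  95 148 163
 165 167 169 167 167 168 169]
s 244 285 [169 170 172 168 167 165 165 133  96  86  82  81  81  85  83  76 101 156
 169 166 167 166 167 166 165]
```

View pics/crops.png

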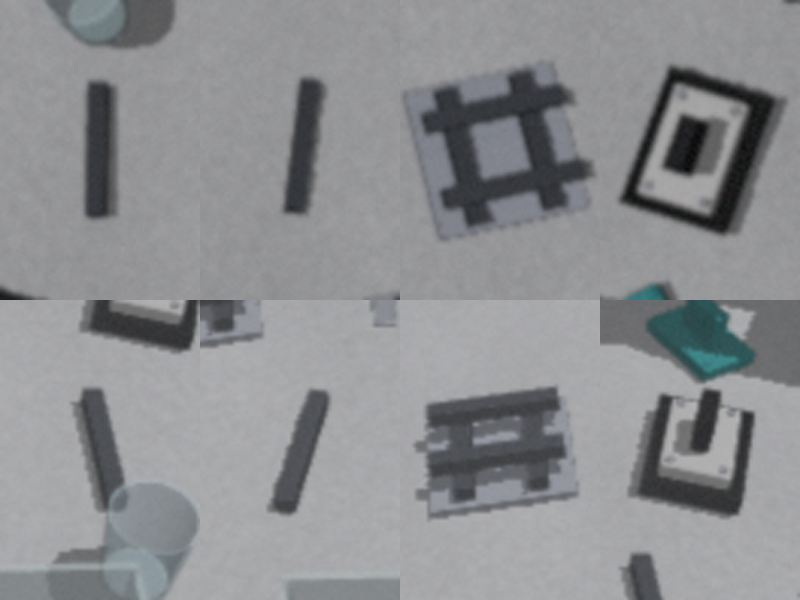

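The crops confirm the choice: there is one white head on the rimmed black pad, and two dark bars. The lattice's upper layer runs across the image, about along world y. Next I'll fit poses by rendering face models in both views.

```bash
cat > fit.py <<'E'
import cv2,numpy as np
from scipy.optimize import minimize
from cell import optics
P={n:optics.camera_params(n) for n in('scene','top')}
S=4
def proj(n,X):
    c=np.c_[X,np.ones(len(X))]@P[n]['camera_from_world'].T
    q=(c[:,:3]*[1,-1,-1])@P[n]['mtx'].T
    return q[:,:2]/q[:,2:]
def ray(n,u,v,z):
    M=P[n]['camera_from_world'];d=np.linalg.inv(P[n]['mtx'])@[u,v,1]*[1,-1,-1]
    o=-M[:3,:3].T@M[:3,3];d=M[:3,:3].T@d
    return o+d*(z-o[2])/d[2]
def box(cx,cy,z0,lx,ly,h,lab): return (cx,cy,z0,lx,ly,h,lab)
BAR=[box(0,0,-.008,.11,.016,.016,1)]
def lat(n3=0):
    b=[box(0,0,0,.12,.12,.01,1)]+[box(0,y,.01,.11,.016,.016,3) for y in(.03,-.03)]+[box(x,0,.026,.016,.11,.016,3) for x in(.03,-.03)]
    return b+([box(0,y,.042,.11,.016,.016,3) for y in(.03,-.03)] if n3 else [])
HEAD=[box(0,0,-.026,.09,.06,.016,3),box(0,0,-.010,.044,.016,.036,5)]
PAD=[box(0,0,0,.114,.084,.02,1)]
def render(n,roi,items):
    u0,v0,u1,v1=roi
    L=np.zeros(((v1-v0)*S,(u1-u0)*S),np.uint8)
    M=P[n]['camera_from_world'];cam=-M[:3,:3].T@M[:3,3]
    for parts,(x,y,z,a) in items:
        ca,sa=np.cos(a),np.sin(a);R=np.array([[ca,-sa,0],[sa,ca,0],[0,0,1]]);t=np.array([x,y,z])
        def key(b): return (round(b[2],4),-np.linalg.norm(R@np.array([b[0],b[1],b[2]])+t-cam))
        for cx,cy,z0,lx,ly,h,lab in sorted(parts,key=key):
            o=np.array([cx,cy,z0+h/2]);H=np.array([lx,ly,h])/2
            for ax in range(3):
                for sg in(1,-1):
                    nn=np.zeros(3);nn[ax]=sg
                    fc=R@(o+nn*H)+t
                    if (R@nn)@(cam-fc)<=0: continue
                    e=[i for i in range(3) if i!=ax];q=[]
                    for s1,s2 in((1,1),(1,-1),(-1,-1),(-1,1)):
                        p=o+nn*H;p=p.copy();p[e[0]]+=s1*H[e[0]];p[e[1]]+=s2*H[e[1]];q.append(R@p+t)
                    uv=(proj(n,np.array(q))-[u0-.5,v0-.5])*S-.5
                    cv2.fillConvexPoly(L,np.round(uv*16).astype(np.int32),int(lab+(ax!=2)),shift=4)
    return L
def cost(views,items):
    c=0
    for n,roi,I in views:
        L=render(n,roi,items)
        for k in np.unique(L):
            v=I[L==k];c+=np.minimum(np.abs(v-np.median(v)),60).sum()/I.size
    return c
def view(im,n,roi):
    u0,v0,u1,v1=roi;g=cv2.cvtColor(im,cv2.COLOR_BGR2GRAY)[v0:v1,u0:u1]
    return n,roi,cv2.resize(g,None,fx=S,fy=S,interpolation=cv2.INTER_LINEAR).astype(np.float32)
def fit(views,mk,p0,step):
    p=np.array(p0,float);best=None
    for k in(1,.4,.15):
        s=np.array(step)*k
        r=minimize(lambda d:cost(views,mk(p+d*s)),np.zeros(len(p)),method='Nelder-Mead',options=dict(initial_simplex=np.vstack([np.zeros(len(p)),np.eye(len(p))*1.0]),maxiter=150))
        p=p+r.x*s
    return p,r.fun
E
python3 - <<'E'
from fit import *
t=cv2.imread('pics/top0.png');s=cv2.imread('pics/scene0.png')
one=lambda M:(lambda p:[(M,p)])
def go(name,mk,vs,p0,st):
    p,c=fit([view(*a) for a in vs],mk,p0,st);print(name,np.round(p,4),round(c,3),'start',np.round(p0,3))
x=ray('top',211.5,202,.012);go('bar1',one(BAR),[(t,'top',(196,170,230,234)),(s,'scene',(400,250,432,296))],[x[0],x[1],.008,0],[.006,.006,.004,.06])
x=ray('top',377.5,201,.012);go('bar2',one(BAR),[(t,'top',(360,170,394,232)),(s,'scene',(228,255,262,312))],[x[0],x[1],.008,-.05],[.006,.006,.004,.06])
x=ray('top',430,271,.03);go('lat',one(lat()),[(t,'top',(392,232,468,308)),(s,'scene',(170,202,240,260))],[x[0],x[1],0,.15],[.006,.006,.004,.06])
x=ray('top',179,273,.02)
go('pad+head',lambda p:[(PAD,(p[0],p[1],0,p[2])),(HEAD,p[3:])],[(t,'top',(148,240,214,308)),(s,'scene',(405,208,465,256))],[x[0],x[1],-.3,x[0],x[1],.04,-.3],[.006,.006,.06,.006,.006,.004,.06])
for n,u,v,z in(('rail_far',311,165,.063),('rail_near',308,325,.063)): print(n,ray('top',u,v,z))
for n,u,v in(('beaker',207,158),('weight',148,208),('boss',463,201),('rule',358,290),('redhead',240,292)): print(n,ray('top',u,v,.03).round(3))
E
```

```text
bar1 [ 0.6511  0.2266  0.006  -0.0092] 10.502 start [0.649 0.226 0.008 0.   ]
bar2 [ 0.6445 -0.1753  0.0061 -0.1657] 8.902 start [ 0.642 -0.174  0.008 -0.05 ]
lat [ 0.471  -0.2893 -0.0016  0.1886] 12.009 start [ 0.467 -0.287  0.     0.15 ]
pad+head [ 0.4765  0.2991 -0.3344  0.4757  0.3006  0.0404 -0.3304] 20.749 start [ 0.477  0.299 -0.3    0.477  0.299  0.04  -0.3  ]
rail_far [ 0.71952836 -0.01577728  0.063     ]
rail_near [ 0.34922448 -0.00094956  0.063     ]
beaker [0.754 0.235 0.03 ]
weight [0.633 0.374 0.03 ]
boss [ 0.633 -0.376  0.03 ]
rule [ 0.427 -0.118  0.03 ]
redhead [0.429 0.155 0.03 ]
```

```bash
cat > plan.py <<'E'
import numpy as np
from scipy.spatial.transform import Rotation as Ro
from cell import env
BAR1=(.6511,.2266,-.0092);BAR2=(.6445,-.1753,-.1657);HEAD=(.4757,.3006,-.3304);LAT=(.471,-.2893,.1886)
def onlat(x,y):
    c,s=np.cos(LAT[2]),np.sin(LAT[2]);return LAT[0]+c*x-s*y,LAT[1]+s*x+c*y,LAT[2]
def target(x,y,yaw,z,R0):
    X=np.array([0,0,-1.]);Z=np.array([-np.sin(yaw),np.cos(yaw),0])
    if Z@R0[:,2]<0: Z=-Z
    return np.array([x,y,z]),np.c_[X,np.cross(Z,X),Z]
def plan(*wps):
    o=env.observe();p=np.array(o['eef_pos']);R=Ro.from_quat(o['tool_rot']).as_matrix()
    print('t',o['time'],'p',p.round(4),'gap',round(o['finger_gap'],4),'f',np.round(o['wrist_force'],1),'q',np.round(o['joint_pos'],2))
    for w in wps:
        pt,Rt=target(*w,R);d=pt-p
        rv=Ro.from_matrix(R.T@Rt).as_rotvec()/np.pi
        n=1
        while np.abs(R.T@d if n==1 else np.c_[R.T@d/n,Rt.T@d/n]).max()>.15:n+=1
        for i in range(n):
            s=(R.T@d)/n/.15;print(np.round(s,3),np.round(rv if i==0 else 0*rv,3),'->',(p+d/n).round(3));p=p+d/n;R=Rt
E
python3 -c "
from plan import *
plan((*BAR1[:2],BAR1[2],.30),(*BAR1,.195))"
```

```text
t 0.1 p [0.2788 0.6419 0.4042] gap 0.0913 f [ 0.5 -0.2  0.6] q [ 1.13  0.38  1.73 -0.    1.03 -0.03]
[ 0.174 -0.845 -0.387] [-0.128 -0.    -0.   ] -> [0.372 0.538 0.378]
[ 0.174 -0.627 -0.686] [-0. -0. -0.] -> [0.465 0.434 0.352]
[ 0.174 -0.627 -0.686] [-0. -0. -0.] -> [0.558 0.33  0.326]
[ 0.174 -0.627 -0.686] [-0. -0. -0.] -> [0.651 0.227 0.3  ]
[ 0.7 -0.  -0. ] [0. 0. 0.] -> [0.651 0.227 0.195]
```

Request:
servo_tool(
  increments="0.174 -0.845 -0.387 -0.128 0 0;0.174 -0.845 -0.387 -0.128 0 0;0.174 -0.845 -0.387 -0.128 0 0;0.174 -0.845 -0.387 -0.128 0 0;0.174 -0.845 -0.387 -0.128 0 0;0.174 -0.845 -0.387 -0.128 0 0",
  fingers=-1,
)

```text
time: 0.7
eef_pos: [0.3716, 0.5387, 0.3783]
tool_rot: [-0.498, 0.502, 0.498, 0.502]
wrist_force: [-0.8, 0.6, 0.0]
finger_gap: 0.091
```

Request:
servo_tool(
  increments="0.174 -0.627 -0.686 0 0 0;0.174 -0.627 -0.686 0 0 0;0.174 -0.627 -0.686 0 0 0;0.174 -0.627 -0.686 0 0 0;0.174 -0.627 -0.686 0 0 0",
)

```text
time: 1.2
eef_pos: [0.4647, 0.4354, 0.3523]
tool_rot: [-0.498, 0.502, 0.498, 0.502]
wrist_force: [-0.5, 0.4, -0.9]
finger_gap: 0.0915
```

Request:
servo_tool(
  increments="0.174 -0.627 -0.686 0 0 0;0.174 -0.627 -0.686 0 0 0;0.174 -0.627 -0.686 0 0 0;0.174 -0.627 -0.686 0 0 0;0.174 -0.627 -0.686 0 0 0",
)

```text
time: 1.7
eef_pos: [0.5576, 0.3326, 0.3263]
tool_rot: [-0.498, 0.502, 0.498, 0.502]
wrist_force: [-0.8, 0.1, 0.5]
finger_gap: 0.0913
```

Request:
servo_tool(
  increments="0.174 -0.627 -0.686 0 0 0;0.174 -0.627 -0.686 0 0 0;0.174 -0.627 -0.686 0 0 0;0.174 -0.627 -0.686 0 0 0;0.174 -0.627 -0.686 0 0 0;0.174 -0.627 -0.686 0 0 0",
)

```text
time: 2.3
eef_pos: [0.6498, 0.2307, 0.3006]
tool_rot: [-0.498, 0.502, 0.498, 0.502]
wrist_force: [-0.5, -0.6, 0.4]
finger_gap: 0.0911
```

```bash
python3 -c "
from plan import *
plan((*BAR1,.195))"
```

```text
t 2.3 p [0.6498 0.2307 0.3006] gap 0.0911 f [-0.5 -0.6  0.4] q [ 0.31  0.49  1.79  0.    0.86 -1.26]
[ 0.704 -0.009 -0.027] [ 0.001  0.    -0.   ] -> [0.651 0.227 0.195]
```

Request:
servo_tool(
  increments="0.35 -0.01 -0.03 0 0 0;0.7 -0.01 -0.03 0 0 0;0.7 -0.01 -0.03 0 0 0;0.7 -0.01 -0.03 0 0 0;0.7 -0.01 -0.03 0 0 0",
)

```text
time: 2.8
eef_pos: [0.6512, 0.2273, 0.197]
tool_rot: [-0.498, 0.501, 0.498, 0.502]
wrist_force: [0.3, 0.0, -0.6]
finger_gap: 0.0911
```

Request:
servo_tool(
  increments="0 0 0 0 0 0;0 0 0 0 0 0;0 0 0 0 0 0;0 0 0 0 0 0;0 0 0 0 0 0;0 0 0 0 0 0;0 0 0 0 0 0;0 0 0 0 0 0",
  fingers=1,
)

```text
time: 3.6
eef_pos: [0.6511, 0.2272, 0.1969]
tool_rot: [-0.498, 0.501, 0.498, 0.502]
wrist_force: [0.6, 0.0, -0.4]
finger_gap: 0.0299
```

```bash
python3 -c "
from plan import *
plan((*BAR1,.40),(*onlat(0,-.03),.40),(*onlat(0,-.03),.25),(*onlat(0,-.03),.238))"
```

```text
t 3.6 p [0.6511 0.2272 0.1969] gap 0.0299 f [ 0.6  0.  -0.4] q [ 0.3   0.64  1.8   0.    0.71 -1.26]
[-0.677 -0.    -0.002] [0.001 0.    0.   ] -> [0.651 0.227 0.298]
[-0.677  0.    -0.002] [0. 0. 0.] -> [0.651 0.227 0.4  ]
[ 0.     0.282 -0.912] [-0.063  0.     0.   ] -> [0.607 0.09  0.4  ]
[ 0.     0.456 -0.838] [-0.  0.  0.] -> [ 0.564 -0.046  0.4  ]
[ 0.     0.456 -0.838] [-0.  0.  0.] -> [ 0.52  -0.182  0.4  ]
[ 0.     0.456 -0.838] [-0.  0.  0.] -> [ 0.477 -0.319  0.4  ]
[ 0.5 -0.  -0. ] [0. 0. 0.] -> [ 0.477 -0.319  0.325]
[ 0.5 -0.  -0. ] [0. 0. 0.] -> [ 0.477 -0.319  0.25 ]
[0.08 0.   0.  ] [0. 0. 0.] -> [ 0.477 -0.319  0.238]
```

Request:
servo_tool(
  increments="0 0 0 0 0 0;0 0 0 0 0 0;0 0 0 0 0 0;0 0 0 0 0 0;0 0 0 0 0 0",
)

```text
time: 4.1
eef_pos: [0.6511, 0.2272, 0.1969]
tool_rot: [-0.498, 0.501, 0.498, 0.502]
wrist_force: [-0.0, -0.6, -0.2]
finger_gap: 0.0155
```

Request:
servo_tool(
  increments="-0.3 0 0 0 0 0;-0.67 0 0 0 0 0;-0.67 0 0 0 0 0;-0.67 0 0 0 0 0;-0.67 0 0 0 0 0",
)

```text
time: 4.6
eef_pos: [0.6506, 0.227, 0.2962]
tool_rot: [-0.498, 0.502, 0.499, 0.501]
wrist_force: [0.2, 0.5, -0.4]
finger_gap: 0.0159
```

Request:
servo_tool(
  increments="-0.3 0 0 0 0 0;-0.68 0 0 0 0 0;-0.68 0 0 0 0 0;-0.68 0 0 0 0 0;-0.68 0 0 0 0 0",
)

```text
time: 5.1
eef_pos: [0.6502, 0.2268, 0.3957]
tool_rot: [-0.498, 0.503, 0.499, 0.5]
wrist_force: [0.6, -0.1, -1.1]
finger_gap: 0.0156
```

Request:
servo_tool(
  increments="0 0.28 -0.91 -0.063 0 0;0 0.28 -0.91 -0.063 0 0;0 0.28 -0.91 -0.063 0 0;0 0.28 -0.91 -0.063 0 0;0 0.28 -0.91 -0.063 0 0",
)

```text
time: 5.6
eef_pos: [0.6069, 0.0899, 0.3941]
tool_rot: [-0.544, 0.452, 0.547, 0.449]
wrist_force: [-0.4, 0.0, -0.2]
finger_gap: 0.0156
```

Request:
servo_tool(
  increments="0 0.456 -0.84 0 0 0;0 0.456 -0.84 0 0 0;0 0.456 -0.84 0 0 0;0 0.456 -0.84 0 0 0;0 0.456 -0.84 0 0 0",
)

```text
time: 6.1
eef_pos: [0.5637, -0.0466, 0.3938]
tool_rot: [-0.543, 0.453, 0.547, 0.449]
wrist_force: [-0.1, 0.6, -0.5]
finger_gap: 0.0157
```

Request:
servo_tool(
  increments="0 0.456 -0.84 0 0 0;0 0.456 -0.84 0 0 0;0 0.456 -0.84 0 0 0;0 0.456 -0.84 0 0 0;0 0.456 -0.84 0 0 0",
)

```text
time: 6.6
eef_pos: [0.5208, -0.1826, 0.3937]
tool_rot: [-0.543, 0.453, 0.547, 0.449]
wrist_force: [-0.2, 0.5, -0.6]
finger_gap: 0.0158
```

Request:
servo_tool(
  increments="0 0.456 -0.84 0 0 0;0 0.456 -0.84 0 0 0;0 0.456 -0.84 0 0 0;0 0.456 -0.84 0 0 0;0 0.456 -0.84 0 0 0;0 0.456 -0.84 0 0 0",
)

```text
time: 7.2
eef_pos: [0.4782, -0.3176, 0.3938]
tool_rot: [-0.543, 0.452, 0.548, 0.448]
wrist_force: [0.5, -0.2, -1.0]
finger_gap: 0.0158
```

```bash
python3 -c "
from plan import *
plan((*onlat(0,-.03),.26),(*onlat(0,-.03),.240))"
```

```text
t 7.2 p [ 0.4782 -0.3176  0.3938] gap 0.0158 f [ 0.5 -0.2 -1. ] q [-0.63  0.2   2.   -0.01  0.95 -2.38]
[ 0.892  0.004 -0.007] [ 0.001  0.001 -0.003] -> [ 0.477 -0.319  0.26 ]
[0.133 0.    0.   ] [0. 0. 0.] -> [ 0.477 -0.319  0.24 ]
```

Request:
servo_tool(
  increments="0.4 0 -0.01 0 0 -0.003;0.89 0 -0.01 0 0 -0.003;0.89 0 -0.01 0 0 -0.003;0.89 0 -0.01 0 0 -0.003;0.89 0 -0.01 0 0 -0.003",
)

```text
time: 7.7
eef_pos: [0.4782, -0.3182, 0.2609]
tool_rot: [-0.545, 0.449, 0.546, 0.45]
wrist_force: [0.3, -0.4, -0.2]
finger_gap: 0.015
```

```bash
python3 -c "
from plan import *
plan((*onlat(0,-.03),.240))"
```

```text
t 7.7 p [ 0.4782 -0.3182  0.2609] gap 0.015 f [ 0.3 -0.4 -0.2] q [-0.63  0.4   2.04  0.    0.71 -2.39]
[ 0.139  0.011 -0.002] [0.001 0.001 0.   ] -> [ 0.477 -0.319  0.24 ]
```

Request:
servo_tool(
  increments="0.07 0.01 0 0 0 0;0.14 0.01 0 0 0 0;0.14 0.01 0 0 0 0;0.14 0.01 0 0 0 0",
)

```text
time: 8.1
eef_pos: [0.4768, -0.3185, 0.2401]
tool_rot: [-0.545, 0.449, 0.546, 0.45]
wrist_force: [-0.1, -0.1, -0.6]
finger_gap: 0.0156
```

Request:
servo_tool(
  increments="0 0 0 0 0 0;0 0 0 0 0 0;0 0 0 0 0 0;0 0 0 0 0 0;0 0 0 0 0 0",
  fingers=0.1,
)

```text
time: 8.6
eef_pos: [0.4768, -0.3185, 0.2402]
tool_rot: [-0.545, 0.449, 0.546, 0.45]
wrist_force: [-0.4, 0.7, -0.5]
finger_gap: 0.0408
```

Request:
servo_tool(
  increments="-0.2 0 0 0 0 0;-0.6 0 0 0 0 0;-0.95 0 0 0 0 0;-0.95 0 0 0 0 0;-0.95 0 0 0 0 0",
)

```text
time: 9.1
eef_pos: [0.4771, -0.3191, 0.3849]
tool_rot: [0.547, -0.449, -0.544, -0.451]
wrist_force: [-0.2, 0.2, -0.3]
finger_gap: 0.0407
```

```bash
python3 -c "
from plan import *
plan((*BAR2,.36),(*BAR2,.25),(*BAR2,.197))"
```

```text
t 9.1 p [ 0.4771 -0.3191  0.3849] gap 0.0407 f [-0.2  0.2 -0.3] q [-0.63  0.21  2.    0.    0.93 -2.39]
[ 0.085 -0.639  0.364] [ 0.114 -0.     0.001] -> [ 0.561 -0.247  0.372]
[ 0.083 -0.471  0.565] [ 0. -0.  0.] -> [ 0.644 -0.175  0.36 ]
[0.733 0.    0.   ] [0. 0. 0.] -> [ 0.644 -0.175  0.25 ]
[0.353 0.    0.   ] [0. 0. 0.] -> [ 0.644 -0.175  0.197]
```

Request:
servo_tool(
  increments="0.085 -0.64 0.364 0.114 0 0;0.085 -0.64 0.364 0.114 0 0;0.085 -0.64 0.364 0.114 0 0;0.085 -0.64 0.364 0.114 0 0;0.085 -0.64 0.364 0.114 0 0",
  fingers=-0.3,
)

```text
time: 9.6
eef_pos: [0.5604, -0.2471, 0.3708]
tool_rot: [-0.458, 0.539, 0.457, 0.54]
wrist_force: [-0.2, -1.0, 0.7]
finger_gap: 0.059
```

Request:
servo_tool(
  increments="0.083 -0.471 0.565 0 0 0;0.083 -0.471 0.565 0 0 0;0.083 -0.471 0.565 0 0 0;0.083 -0.471 0.565 0 0 0;0.083 -0.471 0.565 0 0 0;0.083 -0.471 0.565 0 0 0",
)

```text
time: 10.2
eef_pos: [0.6429, -0.1762, 0.3585]
tool_rot: [-0.457, 0.539, 0.457, 0.54]
wrist_force: [-0.6, 0.3, -0.4]
finger_gap: 0.0592
```

```bash
python3 - <<'E'
from fit import *
from plan import *
plan((*BAR2,.25),(*BAR2,.197))
t,s=[optics.read_camera(n)[:,:,::-1].copy() for n in('top','scene')]
cv2.imwrite('pics/p1.png',np.hstack([cv2.resize(t[222:318,382:478],(400,400)),cv2.resize(s[190:286,155:251],(400,400))]))
x,y,a=onlat(0,-.03)
p,c=fit([view(t,'top',(392,232,468,308)),view(s,'scene',(170,195,240,260))],lambda p:[(lat(),(*p[:2],0,p[2])),([box(0,0,-.008,.11,.016,.016,3)],(p[3],p[4],.05,p[5]))],[*LAT,x,y,a],[.005,.005,.05]*2)
print(p.round(4),c); c_,s_=np.cos(p[2]),np.sin(p[2]);d=p[3:5]-p[:2];print('bar1 in lat',d@[c_,s_],d@[-s_,c_],p[5]-p[2])
E
```

```text
t 10.2 p [ 0.6429 -0.1762  0.3585] gap 0.0592 f [-0.6  0.3 -0.4] q [-0.3   0.38  1.83  0.    0.93 -1.71]
[ 0.723 -0.009  0.007] [0. 0. 0.] -> [ 0.644 -0.175  0.25 ]
[0.353 0.    0.   ] [0. 0. 0.] -> [ 0.644 -0.175  0.197]
[ 0.4693 -0.2896  0.2111  0.4055 -0.3392  0.6791] 36.3357048034668
bar1 in lat -0.07278737370264368 -0.03511126964656807 0.4680033061423321
```

View pics/p1.png

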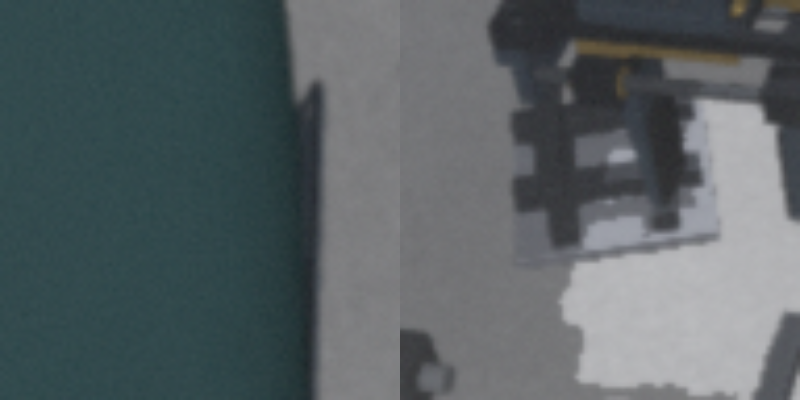

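The arm hides the lattice from the top camera, so that fit means nothing. The scene crop does show bar 1 seated on the second layer at the far -y place, around px (288,225). I'll carry on with bar 2.

Request:
servo_tool(
  increments="0.35 -0.01 0.01 0 0 0;0.7 -0.01 0.01 0 0 0;0.98 -0.01 0.01 0 0 0;0.98 -0.01 0.01 0 0 0;0.98 -0.01 0.01 0 0 0",
)

```text
time: 10.8
eef_pos: [0.6451, -0.1751, 0.2124]
tool_rot: [-0.457, 0.539, 0.457, 0.54]
wrist_force: [1.3, 0.3, 0.0]
finger_gap: 0.0593
```

Request:
servo_tool(
  increments="0.08 0 0 0 0 0;0.1 0 0 0 0 0;0.1 0 0 0 0 0",
)

```text
time: 11.1
eef_pos: [0.6454, -0.1753, 0.1984]
tool_rot: [-0.457, 0.539, 0.457, 0.54]
wrist_force: [0.7, -0.2, 0.2]
finger_gap: 0.0594
```

Request:
servo_tool(
  increments="0 0 0 0 0 0;0 0 0 0 0 0;0 0 0 0 0 0;0 0 0 0 0 0;0 0 0 0 0 0;0 0 0 0 0 0;0 0 0 0 0 0;0 0 0 0 0 0;0 0 0 0 0 0",
  fingers=1,
)

```text
time: 12.0
eef_pos: [0.6454, -0.1752, 0.1984]
tool_rot: [-0.457, 0.539, 0.457, 0.54]
wrist_force: [0.3, 0.5, 1.1]
finger_gap: 0.0157
```

```bash
python3 -c "
from plan import *
plan((*BAR2,.34),(*onlat(0,.03),.34),(*onlat(0,.03),.26))"
```

```text
t 12.0 p [ 0.6454 -0.1752  0.1984] gap 0.0157 f [0.3 0.5 1.1] q [-0.3   0.61  1.84  0.    0.69 -1.71]
[-0.944  0.004 -0.001] [0.    0.    0.001] -> [ 0.644 -0.175  0.34 ]
[ 0.     0.542 -0.376] [-0.113  0.     0.   ] -> [ 0.555 -0.218  0.34 ]
[ 0.     0.639 -0.165] [-0.  0.  0.] -> [ 0.465 -0.26   0.34 ]
[ 0.533 -0.    -0.   ] [0. 0. 0.] -> [ 0.465 -0.26   0.26 ]
```

Request:
servo_tool(
  increments="-0.3 0 0 0 0 0;-0.6 0 0 0 0 0;-0.94 0 0 0 0 0;-0.94 0 0 0 0 0;-0.94 0 0 0 0 0",
)

```text
time: 12.5
eef_pos: [0.6452, -0.1754, 0.3404]
tool_rot: [-0.458, 0.539, 0.456, 0.541]
wrist_force: [-0.3, -0.4, -1.6]
finger_gap: 0.0156
```

Request:
servo_tool(
  increments="0 0.54 -0.376 -0.113 0 0;0 0.54 -0.376 -0.113 0 0;0 0.54 -0.376 -0.113 0 0;0 0.54 -0.376 -0.113 0 0;0 0.54 -0.376 -0.113 0 0",
)

```text
time: 13.0
eef_pos: [0.5561, -0.2175, 0.339]
tool_rot: [0.545, -0.45, -0.544, -0.452]
wrist_force: [0.4, 0.4, -0.3]
finger_gap: 0.0153
```

Request:
servo_tool(
  increments="0 0.64 -0.165 0 0 0;0 0.64 -0.165 0 0 0;0 0.64 -0.165 0 0 0;0 0.64 -0.165 0 0 0;0 0.64 -0.165 0 0 0",
)

```text
time: 13.5
eef_pos: [0.4675, -0.2596, 0.3387]
tool_rot: [0.545, -0.45, -0.544, -0.452]
wrist_force: [0.1, -0.8, -0.9]
finger_gap: 0.0156
```

Request:
servo_tool(
  increments="0.3 0 0 0 0 0;0.5 0 0 0 0 0;0.5 0 0 0 0 0;0.5 0 0 0 0 0;0.5 0 0 0 0 0",
)

```text
time: 14.0
eef_pos: [0.4688, -0.2597, 0.2652]
tool_rot: [0.546, -0.45, -0.543, -0.452]
wrist_force: [-0.0, -0.6, -0.5]
finger_gap: 0.0157
```

```bash
python3 -c "
from plan import *
plan((*onlat(0,.03),.2415))"
```

```text
t 14.0 p [ 0.4688 -0.2597  0.2652] gap 0.0157 f [-0.  -0.6 -0.5] q [-0.55  0.34  2.11  0.    0.68 -2.31]
[0.158 0.023 0.003] [-0.    -0.001  0.001] -> [ 0.465 -0.26   0.242]
```

Request:
servo_tool(
  increments="0.06 0.023 0 0 0 0;0.158 0.023 0 0 0 0;0.158 0.023 0 0 0 0;0.158 0.023 0 0 0 0",
)

```text
time: 14.4
eef_pos: [0.4653, -0.2603, 0.2408]
tool_rot: [0.546, -0.45, -0.543, -0.452]
wrist_force: [-0.6, 0.1, -0.6]
finger_gap: 0.0156
```

Request:
servo_tool(
  increments="0 0 0 0 0 0;0 0 0 0 0 0;0 0 0 0 0 0;0 0 0 0 0 0;0 0 0 0 0 0",
  fingers=0.1,
)

```text
time: 14.9
eef_pos: [0.4653, -0.2603, 0.2409]
tool_rot: [0.546, -0.45, -0.543, -0.452]
wrist_force: [-0.5, 0.2, -0.3]
finger_gap: 0.0412
```

Request:
servo_tool(
  increments="-0.2 0 0 0 0 0;-0.6 0 0 0 0 0;-1 0 0 0 0 0;-1 0 0 0 0 0;-1 0 0 0 0 0",
)

```text
time: 15.4
eef_pos: [0.4653, -0.2606, 0.3943]
tool_rot: [0.548, -0.45, -0.541, -0.452]
wrist_force: [0.1, 0.5, -0.5]
finger_gap: 0.0411
```

```bash
python3 -c "
from plan import *
plan((*HEAD,.40),(*HEAD,.26),(*HEAD,.2265))"
```

```text
t 15.4 p [ 0.4653 -0.2606  0.3943] gap 0.0411 f [ 0.1  0.5 -0.5] q [-0.55  0.13  2.08  0.    0.93 -2.31]
[-0.013 -0.192  0.916] [ 0.165 -0.001  0.003] -> [ 0.468 -0.12   0.396]
[-0.009  0.287  0.89 ] [ 0. -0.  0.] -> [0.47  0.02  0.397]
[-0.009  0.287  0.89 ] [ 0. -0.  0.] -> [0.473 0.16  0.399]
[-0.009  0.287  0.89 ] [ 0. -0.  0.] -> [0.476 0.301 0.4  ]
[ 0.933 -0.     0.   ] [0. 0. 0.] -> [0.476 0.301 0.26 ]
[0.223 0.    0.   ] [0. 0. 0.] -> [0.476 0.301 0.226]
```

Request:
servo_tool(
  increments="-0.013 -0.192 0.916 0.165 0 0;-0.013 -0.192 0.916 0.165 0 0;-0.013 -0.192 0.916 0.165 0 0;-0.013 -0.192 0.916 0.165 0 0;-0.013 -0.192 0.916 0.165 0 0;-0.013 -0.192 0.916 0.165 0 0",
  fingers=-0.3,
)

```text
time: 16.0
eef_pos: [0.4678, -0.1204, 0.395]
tool_rot: [-0.415, 0.573, 0.409, 0.576]
wrist_force: [0.6, -1.0, 0.5]
finger_gap: 0.0595
```

Request:
servo_tool(
  increments="-0.009 0.287 0.89 0 0 0;-0.009 0.287 0.89 0 0 0;-0.009 0.287 0.89 0 0 0;-0.009 0.287 0.89 0 0 0;-0.009 0.287 0.89 0 0 0",
)

```text
time: 16.5
eef_pos: [0.4701, 0.0196, 0.3955]
tool_rot: [-0.415, 0.573, 0.41, 0.576]
wrist_force: [0.4, -0.4, -0.7]
finger_gap: 0.0595
```

Request:
servo_tool(
  increments="-0.009 0.287 0.89 0 0 0;-0.009 0.287 0.89 0 0 0;-0.009 0.287 0.89 0 0 0;-0.009 0.287 0.89 0 0 0;-0.009 0.287 0.89 0 0 0",
)

```text
time: 17.0
eef_pos: [0.4722, 0.159, 0.3961]
tool_rot: [-0.416, 0.573, 0.411, 0.575]
wrist_force: [-0.3, -1.0, 0.1]
finger_gap: 0.0595
```

Request:
servo_tool(
  increments="-0.009 0.287 0.89 0 0 0;-0.009 0.287 0.89 0 0 0;-0.009 0.287 0.89 0 0 0;-0.009 0.287 0.89 0 0 0;-0.009 0.287 0.89 0 0 0;-0.009 0.287 0.89 0 0 0",
)

```text
time: 17.6
eef_pos: [0.4742, 0.2974, 0.3966]
tool_rot: [-0.415, 0.573, 0.41, 0.575]
wrist_force: [-0.0, 0.2, -0.2]
finger_gap: 0.0594
```

```bash
python3 - <<'E'
from fit import *
from plan import *
plan((*HEAD,.26),(*HEAD,.2265))
t,s=[optics.read_camera(n)[:,:,::-1].copy() for n in('top','scene')]
cv2.imwrite('pics/p2.png',np.hstack([cv2.resize(t[222:318,382:478],(400,400)),cv2.resize(s[180:276,155:251],(400,400))]))
B=[box(0,0,-.008,.11,.016,.016,3)]
p,c=fit([view(t,'top',(392,232,468,308)),view(s,'scene',(168,190,242,262))],lambda p:[(lat(),(*p[:2],0,p[2])),(B,(p[3],p[4],.05,p[5])),(B,(p[6],p[7],.05,p[8]))],[*LAT,*onlat(0,-.03),*onlat(0,.03)],[.004,.004,.04]*3)
print(p.round(4),c); c_,s_=np.cos(p[2]),np.sin(p[2])
for k in(3,6):
    d=p[k:k+2]-p[:2];print('bar in lat',d@[c_,s_],d@[-s_,c_],p[k+2]-p[2])
E
```

```text
t 17.6 p [0.4742 0.2974 0.3966] gap 0.0594 f [-0.   0.2 -0.2] q [ 0.52  0.17  2.02 -0.01  0.94 -0.72]
[0.911 0.004 0.025] [ 0.002 -0.001  0.002] -> [0.476 0.301 0.26 ]
[0.223 0.    0.   ] [0. 0. 0.] -> [0.476 0.301 0.226]
[ 0.4711 -0.2895  0.191   0.4778 -0.3205  0.1894  0.4657 -0.2632  0.1909] 13.720707893371582
bar in lat 0.0006201162981135149 -0.03176668564705443 -0.0016019219692131603
bar in lat -0.00030427903732049616 0.026827434053972258 -8.896437607922025e-05
```

View pics/p2.png

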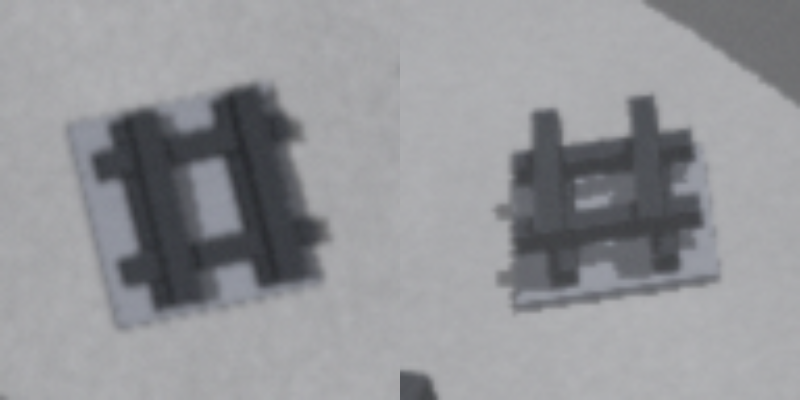

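Both bars sit on the second layer and cross it, and the fit is within about 3 mm and 0.002 rad of their places. Now the head.

Request:
servo_tool(
  increments="0.3 0 0.025 0.002 -0.001 0.002;0.6 0 0.025 0.002 -0.001 0.002;0.9 0 0.025 0.002 -0.001 0.002;0.9 0 0.025 0.002 -0.001 0.002;0.9 0 0.025 0.002 -0.001 0.002",
)

```text
time: 18.2
eef_pos: [0.4766, 0.3002, 0.2624]
tool_rot: [-0.411, 0.575, 0.41, 0.576]
wrist_force: [0.2, 0.4, 0.8]
finger_gap: 0.0593
```

```bash
python3 -c "
from plan import *
plan((*HEAD,.2265))"
```

```text
t 18.2 p [0.4766 0.3002 0.2624] gap 0.0593 f [0.2 0.4 0.8] q [ 0.52  0.38  2.06 -0.    0.7  -0.72]
[0.24  0.007 0.001] [-0.  0.  0.] -> [0.476 0.301 0.226]
```

Request:
servo_tool(
  increments="0.12 0.007 0 0 0 0;0.24 0.007 0 0 0 0;0.24 0.007 0 0 0 0;0.24 0.007 0 0 0 0",
)

```text
time: 18.6
eef_pos: [0.4764, 0.3008, 0.2287]
tool_rot: [-0.411, 0.575, 0.41, 0.577]
wrist_force: [-1.0, 0.1, -0.2]
finger_gap: 0.0592
```

Request:
servo_tool(
  increments="0 0 0 0 0 0;0 0 0 0 0 0;0 0 0 0 0 0;0 0 0 0 0 0;0 0 0 0 0 0;0 0 0 0 0 0;0 0 0 0 0 0;0 0 0 0 0 0;0 0 0 0 0 0",
  fingers=1,
)

```text
time: 19.5
eef_pos: [0.4764, 0.3008, 0.2287]
tool_rot: [-0.411, 0.575, 0.41, 0.577]
wrist_force: [-0.4, -0.4, 2.7]
finger_gap: 0.0157
```

```bash
python3 -c "
from plan import *
plan((*HEAD,.426))"
```

```text
t 19.5 p [0.4764 0.3008 0.2287] gap 0.0157 f [-0.4 -0.4  2.7] q [ 0.52  0.44  2.06 -0.    0.64 -0.72]
[-0.658  0.001  0.   ] [-0.001  0.001  0.001] -> [0.476 0.301 0.327]
[-0.658  0.002 -0.001] [-0.  0.  0.] -> [0.476 0.301 0.426]
```

Request:
servo_tool(
  increments="-0.2 0 0 0 0 0;-0.4 0 0 0 0 0;-0.66 0 0 0 0 0;-0.66 0 0 0 0 0;-0.66 0 0 0 0 0",
)

```text
time: 20.0
eef_pos: [0.4761, 0.3006, 0.328]
tool_rot: [-0.411, 0.574, 0.41, 0.577]
wrist_force: [-0.5, 0.1, -2.2]
finger_gap: 0.0159
```

Request:
servo_tool(
  increments="-0.2 0 0 0 0 0;-0.4 0 0 0 0 0;-0.68 0 0 0 0 0;-0.68 0 0 0 0 0;-0.68 0 0 0 0 0",
)

```text
time: 20.5
eef_pos: [0.4755, 0.3003, 0.4289]
tool_rot: [-0.411, 0.574, 0.41, 0.577]
wrist_force: [0.7, -0.6, -1.7]
finger_gap: 0.0159
```

```bash
python3 -c "
from plan import *
plan((*onlat(0,0),.426))"
```

```text
t 20.5 p [0.4755 0.3003 0.4289] gap 0.0159 f [ 0.7 -0.6 -1.7] q [ 0.52  0.13  2.   -0.    1.   -0.72]
[ 0.003 -0.313 -0.931] [-0.166  0.001  0.001] -> [0.474 0.153 0.428]
[ 0.005  0.192 -0.964] [-0.  0.  0.] -> [0.473 0.005 0.427]
[ 0.005  0.192 -0.964] [-0.  0.  0.] -> [ 0.472 -0.142  0.427]
[ 0.005  0.192 -0.964] [-0.  0.  0.] -> [ 0.471 -0.289  0.426]
```

Request:
servo_tool(
  increments="0 -0.1 -0.3 -0.05 0 0;0 -0.2 -0.6 -0.1 0 0;0 -0.313 -0.93 -0.166 0 0;0 -0.313 -0.93 -0.166 0 0;0 -0.313 -0.93 -0.166 0 0;0 -0.313 -0.93 -0.166 0 0",
)

```text
time: 21.1
eef_pos: [0.4742, 0.1532, 0.4271]
tool_rot: [-0.544, 0.451, 0.544, 0.452]
wrist_force: [0.1, 0.4, -1.7]
finger_gap: 0.0159
```

Request:
servo_tool(
  increments="0 0.06 -0.3 0 0 0;0 0.12 -0.6 0 0 0;0 0.192 -0.964 0 0 0;0 0.192 -0.964 0 0 0;0 0.192 -0.964 0 0 0",
)

```text
time: 21.6
eef_pos: [0.4728, 0.0055, 0.4262]
tool_rot: [-0.543, 0.452, 0.544, 0.453]
wrist_force: [-0.0, 0.3, -2.0]
finger_gap: 0.0158
```

Request:
servo_tool(
  increments="0 0.06 -0.3 0 0 0;0 0.12 -0.6 0 0 0;0 0.192 -0.964 0 0 0;0 0.192 -0.964 0 0 0;0 0.192 -0.964 0 0 0",
)

```text
time: 22.1
eef_pos: [0.4713, -0.1415, 0.4255]
tool_rot: [-0.543, 0.452, 0.544, 0.453]
wrist_force: [-0.3, -0.0, -0.9]
finger_gap: 0.0158
```

Request:
servo_tool(
  increments="0 0.06 -0.3 0 0 0;0 0.12 -0.6 0 0 0;0 0.192 -0.964 0 0 0;0 0.192 -0.964 0 0 0;0 0.192 -0.964 0 0 0;0 0.192 -0.964 0 0 0",
)

```text
time: 22.7
eef_pos: [0.4696, -0.2869, 0.4248]
tool_rot: [-0.542, 0.452, 0.544, 0.453]
wrist_force: [-0.2, 0.8, -2.5]
finger_gap: 0.0161
```

```bash
python3 -c "
from plan import *
plan((*onlat(0,0),.32))"
```

```text
t 22.7 p [ 0.4696 -0.2869  0.4248] gap 0.0161 f [-0.2  0.8 -2.5] q [-0.59  0.12  2.03  0.    1.   -2.35]
[ 0.698 -0.007 -0.02 ] [-0.002  0.001 -0.   ] -> [ 0.471 -0.289  0.32 ]
```

Request:
servo_tool(
  increments="0.3 -0.007 -0.02 -0.002 0 0;0.5 -0.007 -0.02 -0.002 0 0;0.7 -0.007 -0.02 -0.002 0 0;0.7 -0.007 -0.02 -0.002 0 0;0.7 -0.007 -0.02 -0.002 0 0;0.7 -0.007 -0.02 -0.002 0 0",
)

```text
time: 23.3
eef_pos: [0.4718, -0.289, 0.3216]
tool_rot: [-0.545, 0.45, 0.545, 0.451]
wrist_force: [-1.0, -0.4, -1.5]
finger_gap: 0.0157
```

```bash
python3 - <<'E'
from fit import *
from plan import *
plan((*onlat(0,0),.284))
s=optics.read_camera('scene')[:,:,::-1].copy()
o=env.observe();z=o['eef_pos'][2]-.2147
print('face z exp',z)
big=cv2.resize(s[150:270,140:260],(600,600),interpolation=cv2.INTER_CUBIC)
R=np.array([[np.cos(LAT[2]),-np.sin(LAT[2])],[np.sin(LAT[2]),np.cos(LAT[2])]])
for zz,h in((z,.016),(.042,.016)):   # predicted outlines
    for zc in(zz,zz+h):
        q=np.array([[.045,.03],[.045,-.03],[-.045,-.03],[-.045,.03]]) if h and zz==z else np.array([[.055,.038],[.055,-.038],[-.055,-.038],[-.055,.038]])
        w=np.c_[q@R.T+o['eef_pos'][:2] if zz==z else q@R.T+LAT[:2],np.full(4,zc)]
        uv=((proj('scene',w)-[139.5,149.5])*5).astype(np.int32)
        cv2.polylines(big,[uv],True,(0,0,255) if zz==z else (0,255,0),1)
cv2.imwrite('pics/p3.png',big)
E
```

```text
t 23.3 p [ 0.4718 -0.289   0.3216] gap 0.0157 f [-1.  -0.4 -1.5] q [-0.59  0.27  2.07  0.    0.8  -2.35]
[ 0.25   0.006 -0.002] [0.    0.001 0.   ] -> [ 0.471 -0.289  0.284]
face z exp 0.10687122232621937
```

View pics/p3.png

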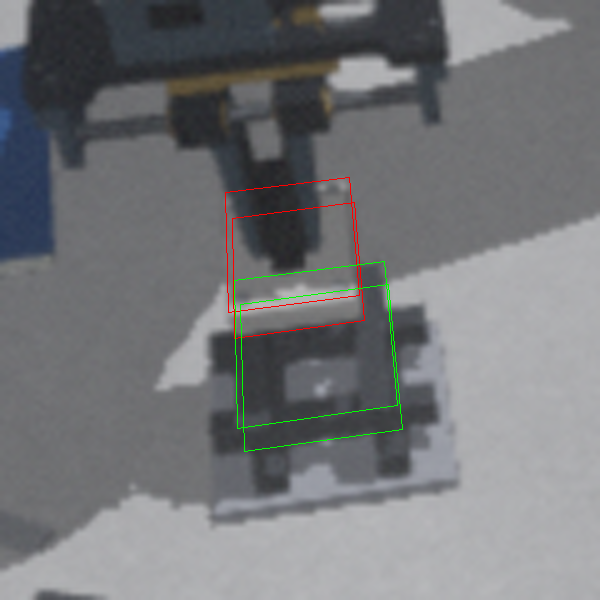

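The red predicted head outline matches the picture, with the lower front edge at about crop (235–362, 320–337). So the head is level, aligned and has not slipped, and I can lower it.

Request:
servo_tool(
  increments="0.08 0.006 0 0 0.001 0;0.16 0.006 0 0 0.001 0;0.22 0.006 0 0 0.001 0;0.25 0.006 0 0 0.001 0;0.25 0.006 0 0 0.001 0;0.25 0.006 0 0 0.001 0;0.25 0.006 0 0 0.001 0;0.25 0.006 0 0 0.001 0",
)

```text
time: 24.15
eef_pos: [0.471, -0.2893, 0.2844]
tool_rot: [0.546, -0.451, -0.544, -0.45]
wrist_force: [-0.5, 0.3, -0.8]
finger_gap: 0.0156
```

```bash
python3 - <<'E'
from fit import *
from plan import *
plan((*onlat(0,0),.284))
o=env.observe();z=o['eef_pos'][2]-.2147;print('face',z,'tilt',Ro.from_quat(o['tool_rot']).as_matrix()[:,0])
s=optics.read_camera('scene')[:,:,::-1].copy()
big=cv2.resize(s[150:270,140:260],(600,600),interpolation=cv2.INTER_CUBIC)
c,n=np.cos(LAT[2]),np.sin(LAT[2]);R=np.array([[c,-n],[n,c]])
q=np.array([[.045,.03],[.045,-.03],[-.045,-.03],[-.045,.03]])
for zc in(z,z+.016):
    uv=((proj('scene',np.c_[q@R.T+o['eef_pos'][:2],np.full(4,zc)])-[139.5,149.5])*5).astype(np.int32);cv2.polylines(big,[uv],True,(0,0,255),1)
cv2.imwrite('pics/p4.png',big)
E
```

```text
t 24.15 p [ 0.471  -0.2893  0.2844] gap 0.0156 f [-0.5  0.3 -0.8] q [-0.59  0.33  2.08 -0.    0.73 -2.35]
[ 0.003 -0.     0.   ] [ 0.    -0.001  0.001] -> [ 0.471 -0.289  0.284]
face 0.0697099873286926 tilt [ 0.00200277 -0.00186066 -0.99999626]
```

View pics/p4.png

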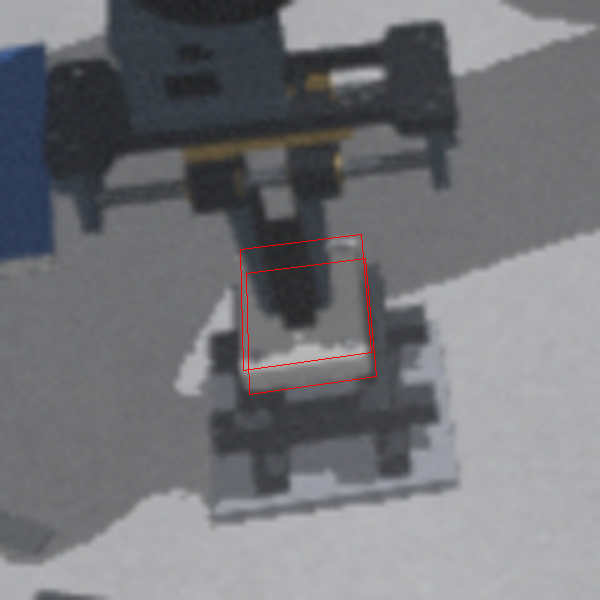

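The head's outline again matches the prediction, with the face at about 0.070 m, level and centred. Handing in.

```bash
python3 -c "
from cell import sign_off,env
sign_off();o=env.observe();print(o['time'],o['eef_pos'],o['finger_gap'])"
```

```text
the job is handed in; nothing more can be done
the job is handed in; nothing more can be done
```

I laid both loose bars as the third layer and let go of them. I then carried the head over the rail with its face about 0.21 m up and handed in at about 24 s. It was still held about 12 mm above the top bars.

**Last checks:**
- **Bars:** a two-camera fit put both within 1 mm along, about 3 mm across and 0.002 rad of their places.
- **Head:** its face was at about 0.070 m, worked out from the arm pose. It was centred and aligned to within about 1 mm by the arm pose, and the gripper was within 0.003 rad of vertical. The scene picture matched the predicted outline. The grip gap was 15.6 mm, and the wrist force showed no sign of contact.

**Failed or disagreed:**
- One check of the first bar was useless because the arm hid the lattice. I repeated it later without trouble.
- The fitted heights came out about 2 mm below the stated ones, within the calibration error, so I used the stated heights.
- I did not measure the bystanders again at the end, and the hand-in gave no verdict.

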